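Sort two opened watches into their parts trays

ROBOT

A 7-joint arm with a two-finger parallel gripper is mounted at the origin on the work surface. World frame = base frame: x ahead of the robot, y to its left, z up, the work surface at z = 0. Lengths are in m, angles in rad, forces in N, time in s.
With the tool pointing down it reaches from about 0.35 to 0.9 m from the base axis. Payload 8.1 kg.
Tool frame: the origin (TCP) lies on the front face of the gripper's body, between the roots of the fingers; the fingertips stand 66 mm ahead of it and the grasp point (between the pads) lies 47 mm ahead of it (arm.hold_point_z is the distance from the TCP to the grasp point, in m); z points along the fingers, x is the direction in which the jaws open and shut, and the axes are right-handed (so a half turn about z gives the same grasp; the last joint's range is limited). The gripper opens to 92 mm and grips with 3 to 60 N. Pads are 19 mm wide; open, the fingers measure 130 mm over their backs; the gripper's body (75 mm by 190 mm) begins 47 mm behind the grasp point.
Start: joints at [-1.439, 0.434, 0.025, 1.573, -0.012, 1.134, -0.075], TCP at [0.145, 0.608, 0.292] pointing down, gripper open.
Joint ranges: [-2.62, 2.62], [-0.44, 2.09], [-1.27, 1.32], [0.08, 2.57], [-1.32, 4.46], [0.12, 2], [-2.74, 2.74]. Speed limits (rad/s): [2.22, 2.22, 3.01, 3.01, 3.14, 3.14, 3.14].

INTERFACE

Orientations are given as [roll, pitch, yaw] about the fixed x, y, z axes, in that order (R = Rz(yaw) Ry(pitch) Rx(roll)).
In Python, from station import arm gives the robot as it stands. The module is installed in compiled form; this text tells all that it offers. Calls block until the motion is done:
- arm.move_to(position, orientation): joint-space move of the TCP to a pose.
- arm.move_l(position, orientation=None, max_speed=0.15, stop_force=None): straight line of the TCP; orientation=None keeps the orientation; max_speed is the mean speed in m/s. With stop_force (N) it stops when the force on the tool has changed by that much, and returns True; else False.
- arm.goto_joints(angles): joint-space move.
- arm.gripper_to(opening, grasp_force=None): opening from 0.0 (shut) to 1.0 (fully open); grasp_force is the grip in N (None keeps the last); returns when the fingers have stopped.
- arm.dwell(seconds).
- arm.inverse_kinematics(position, orientation): joint angles nearest the present ones, or None.
- arm.read_state(): the state.
- arm.get_image(name): name is "side" or "top" or "wrist"; returns (picture, depth): 480x640x3 uint8, red, green, blue; 480x640 float32, m along the optical axis (not along the pixel's ray), 0 where there is no reading.
- arm.calibration(name): a dict with "K" (3x3 intrinsics, pixels), "xyz" and "rotation" of the camera in the world; the wrist camera has in their place "tool_from_camera" (4x4, takes a point from camera to tool coordinates, whose origin is the TCP and whose axes are the tool frame's). Camera axes: x right, y down, z forward; pixel columns grow to the right and rows downward; lengths in m; the calibration is good to about 2 mm. A picture is of the moment at which its call begins: read the wrist's pose just before it. calibration takes no time and is no camera call.
A pose or a line that the arm cannot do raises arm.IKError and nothing moves.
- arm.sign_off(): hands the job in, once; it reports no verdict.
Trained networks look in the newest picture that a camera, given by its name, has taken for a name from the list of things; names that differ only in an ending like _2 or _b are one class to them, and where a whole thing is asked for, a point or a joint stands for the part that bears it (a point fixed in the world has none). Each returns a list of dicts, best first, with "conf" (0 to 1); they miss things now and then, are a little off and sometimes report something else, mostly with a low value. They report only what shows in the picture. A call takes as long as a camera call. They do not tell look-alikes from the thing itself.
- arm.find_in(camera, thing): "rect" ([left, top, right, bottom] in pixels, round what is visible of it).
The state is a dict: "t": time; "q": joint angles; "qd": joint speeds; "effort": joint torques, N m; "ee_pos": TCP position; "tcp_rot": TCP orientation; "force": force on the tool from outside, world axes, zero at the start; "ft_torque": the same for the moment, N m; "width": opening from 0.0 (shut) to 1.0 (fully open).
Only numpy, scipy, OpenCV 4.12 (cv2) and the standard library are available. Lean on these libraries where they do the work, as an engineer would, in place of code of your own. Each camera call takes 0.05 s, during which the arm holds its last target.

TASK

Two watches have been opened and their pieces are mixed up on the watchmaker's mat. Put the round watch and its round case back into the round dish, the rectangular watch and its rectangular case back into the rectangular tray, side by side, each flat on the floor with the same face up as now, and stand the loupe upright, wide end down, in the wooden loupe stand. Set the pieces down, do not drop them; leave the oil jar and the screwdriver where they are.

Things in the scene. Friction and masses are not known exactly. Their poses are not given: they have to be found in the camera images.
- round_watch: Steel watch head without strap, white dial and brass bezel up, small brass crown 3 mm out on its -y side. Round case 42 mm across, 12 mm thick; solid end pieces, 22 mm wide (y), 8 mm high, stick out along its x, 50 mm from end to end: grip across them, fingers closing along its x. 70 g. Flat on the mat at the start, any yaw. Origin: centre of its underside; z up.
- rect_watch: Steel watch head without strap, white dial and brass bezel up, small brass crown 3 mm out on its -y side. Rectangular case 40 mm (x) by 28 mm (y), 12 mm thick; solid end pieces, 20 mm wide (y), 8 mm high, stick out along its x, 50 mm from end to end: grip across them, fingers closing along its x. 60 g. Flat on the mat at the start, any yaw. Origin: centre of its underside; z up.
- round_back: The round watch's case back: plain flat steel disc, 38 mm in diameter, 6 mm thick, thin dark ring and six small notches on its upper face, no dial. About 30 g. Flat on the mat at the start, any yaw. Origin: centre of its underside; z up.
- rect_back: The rectangular watch's case back: plain flat steel plate, 42 mm (x) by 26 mm (y), 6 mm thick, thin dark line and four small screw heads on its upper face, no dial. About 30 g. Flat on the mat at the start, any yaw. Origin: centre of its underside; z up.
- loupe: White eye loupe, 40 mm high, standing on its wide eyecup: 36 mm in diameter at the foot (lowest 4 mm), narrowing to a straight barrel 28 mm in diameter from 12 mm up to the top; aluminium ring on the top 10 mm, lens on top. About 30 g. Stands upright on the green mat at the start. Origin: centre of its foot; z is up.
- round_dish: White plastic round parts dish, open at the top, fixed to the mat: 152 mm outside and 144 mm inside diameter, 16 mm high, floor 4 mm thick. Left or right of the loose things. Origin: centre of its underside, on the green mat, whose top (under everything here) is at z = 0.002; z is up.
- rect_tray: White plastic rectangular parts tray, open at the top, fixed to the mat: outside 168 mm (x) by 128 mm (y), inside 160 by 120 mm, 16 mm high, floor 4 mm thick. On the other side from the dish. Origin: centre of its underside, on the mat; z is up.
- loupe_stand: Dark wooden round loupe stand, fixed to the mat: low cup 72 mm outside and 60 mm inside diameter, 12 mm high, floor 4 mm thick, at the far edge of the work. Origin: centre of its underside, on the mat; z is up.
- oil_jar: Small closed amber glass oil jar with a black cap, 32 mm in diameter, 42 mm high, loose, beyond the trays on the left. Bystander. Origin: centre of its underside.
- screwdriver: Slim watchmaker's screwdriver, 120 mm long, 10 mm thick, lying across the far right of the mat, loose. Bystander. Origin: its middle, on the mat; the blade points along its +x.
Things that resemble listed ones, but are neither listed nor needed, are in the scene too. Leave any red look-alike of the round_back alone.

How it is judged:
At the end, for the whole second after the job is handed in: Round watch and back in the dish, within 55 mm of its centre; rectangular ones in the tray, within 68 by 48 mm of its centre; loupe within 13.5 mm of the stand's centre; each on the floor itself (underside within 2.5 mm), tilted under 0.12 rad, right side up, at rest (angle between each of round_watch, round_back, rect_watch, rect_back, loupe's own z axis and vertical below 0.12 rad and z of round_watch in the frame of round_dish between 0.002 and 0.0065 m and linear speed of each of round_watch, round_back, rect_watch, rect_back, loupe below 0.02 m/s and horizontal distance between each of round_watch, round_back and round_dish below 0.055 m and z of round_back in the frame of round_dish between 0.002 and 0.0065 m and z of rect_watch in the frame of rect_tray between 0.002 and 0.0065 m and x of rect_watch in the frame of rect_tray between -0.068 and 0.068 m and y of rect_watch in the frame of rect_tray between -0.048 and 0.048 m and z of rect_back in the frame of rect_tray between 0.002 and 0.0065 m and x of rect_back in the frame of rect_tray between -0.068 and 0.068 m and y of rect_back in the frame of rect_tray between -0.048 and 0.048 m and z of loupe in the frame of loupe_stand between 0.002 and 0.0065 m and horizontal distance between loupe and loupe_stand below 0.0135 m); the robot touches nothing.
It fails at once if a watch, case back or the loupe was dropped or thrown (moving faster than 0.6 m/s, a fall of about 20 mm, while not held) ((contact force between the fingers and round_watch below 0.01 N and linear speed of round_watch above 0.6 m/s) or (contact force between the fingers and round_back below 0.01 N and linear speed of round_back above 0.6 m/s) or (contact force between the fingers and rect_watch below 0.01 N and linear speed of rect_watch above 0.6 m/s) or (contact force between the fingers and rect_back below 0.01 N and linear speed of rect_back above 0.6 m/s) or (contact force between the fingers and loupe below 0.01 N and linear speed of loupe above 0.6 m/s)).
It fails at once if the oil jar or the screwdriver was disturbed (moved more than 15 mm) (distance of any of oil_jar, screwdriver from where it was at the start of the episode above 0.015 m).
It also fails if it takes over 109 s, if anything falls off the work surface, if the arm or the gripper's body presses on something with over 40 N, if the wrist force passes 120 N, or if a joint passes its speed limit or range.

## Working session

There is one attempt and no reset: what is moved stays moved. The work goes in short steps, each a Python script; the robot and the scene stay as the last script left them, time stands still between calls to the robot, and variables do not carry over. Pictures are saved under pics/ and viewed, and the job is handed in when it is done.

```bash
mkdir -p pics; ls
cat > a.py <<'E'
from station import arm
import cv2, numpy as np
def save(img,n): cv2.imwrite('pics/'+n,cv2.cvtColor(img,cv2.COLOR_RGB2BGR))
E
python3 - <<'E'
from a import *
s=arm.read_state();print(s['t'],s['ee_pos'],s['tcp_rot'],s['width'],arm.hold_point_z)
for n in ['top','side','wrist']:
    im,d=arm.get_image(n);save(im,n+'0.png');np.save(n+'0.npy',d)
    c=arm.calibration(n);print(n,c)
names="round_watch rect_watch round_back rect_back loupe round_dish rect_tray loupe_stand oil_jar screwdriver".split()
for n in names:
    print(n,[( np.round(r['rect']).tolist(),round(r['conf'],2)) for r in arm.find_in('top',n)])
print(arm.read_state()['t'])
E
```

```text
pics
0.0 [0.14536772 0.60745336 0.29144057] [3.14144298e+00 1.56651636e-03 1.33593897e+00] 0.9999242642095085 0.0467
top {'K': array([[612.11117165,   0.        , 330.1219723 ],
       [  0.        , 612.11117165, 240.34441165],
       [  0.        ,   0.        ,   1.        ]]), 'xyz': array([ 0.52371368, -0.0123233 ,  1.04057122]), 'rotation': array([-3.06572458,  0.00671816, -1.59730483])}
side {'K': array([[602.6338956 ,   0.        , 315.78752097],
       [  0.        , 602.6338956 , 240.10439625],
       [  0.        ,   0.        ,   1.        ]]), 'xyz': array([0.40871456, 0.68761469, 0.84887233]), 'rotation': array([-2.42431196, -0.01214262, -2.86071057])}
wrist {'K': array([[330.99620033,   0.        , 324.32813838],
       [  0.        , 330.99620033, 237.65845356],
       [  0.        ,   0.        ,   1.        ]]), 'tool_from_camera': array([[ 9.99999307e-01,  8.28059667e-05,  1.17464019e-03,
         8.39676111e-04],
       [-4.06471414e-04,  9.60485522e-01,  2.78329656e-01,
        -7.56640048e-02],
       [-1.10517754e-03, -2.78329940e-01,  9.60484890e-01,
        -9.41804143e-02],
       [ 0.00000000e+00,  0.00000000e+00,  0.00000000e+00,
         1.00000000e+00]])}
round_watch [([382.0, 322.0, 416.0, 344.0], 0.63), ([354.0, 256.0, 382.0, 280.0], 0.21)]
rect_watch [([279.0, 255.0, 311.0, 278.0], 0.86), ([382.0, 315.0, 414.0, 344.0], 0.38)]
round_back [([259.0, 320.0, 280.0, 345.0], 0.92), ([220.0, 284.0, 249.0, 307.0], 0.86)]
rect_back [([353.0, 256.0, 381.0, 278.0], 0.88)]
loupe [([316.0, 325.0, 338.0, 345.0], 0.92), ([241.0, 176.0, 284.0, 219.0], 0.73)]
round_dish [([100.0, 228.0, 189.0, 320.0], 0.61)]
rect_tray [([473.0, 239.0, 556.0, 342.0], 0.71)]
loupe_stand [([244.0, 178.0, 283.0, 219.0], 0.8)]
oil_jar [([155.0, 154.0, 180.0, 176.0], 0.58)]
screwdriver [([465.0, 119.0, 482.0, 189.0], 0.76)]
0.65
```

View pics/top0.png

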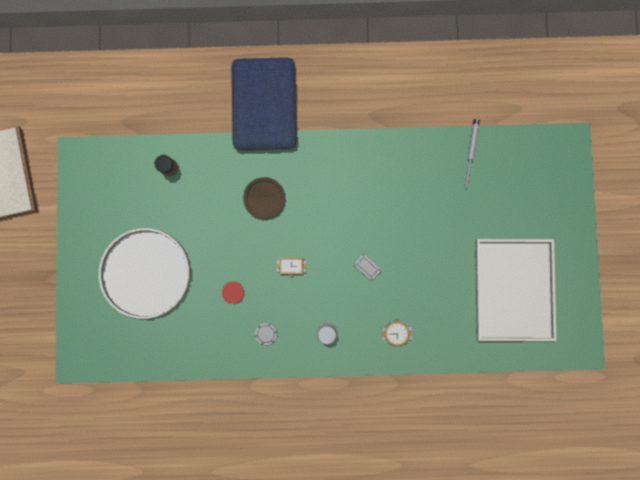

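Run:
```python
import cv2
im=cv2.imread('pics/top0.png')[240:360,200:440]
cv2.imwrite('pics/topz.png',cv2.resize(im,None,fx=3.3,fy=3.3,interpolation=cv2.INTER_CUBIC))
```

```text
(no output)
```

View pics/topz.png

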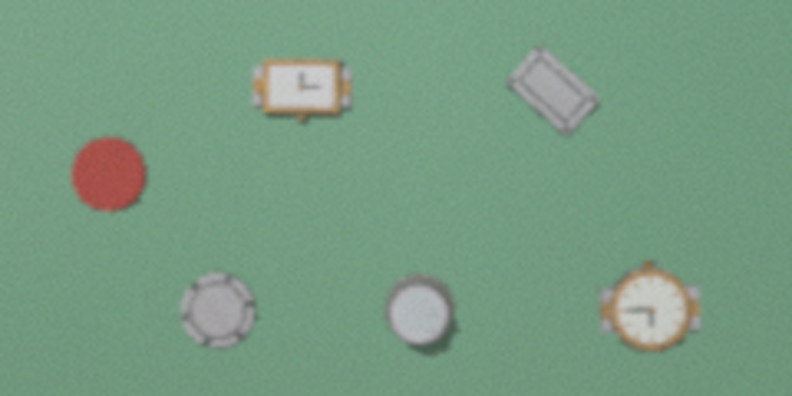

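View pics/side0.png

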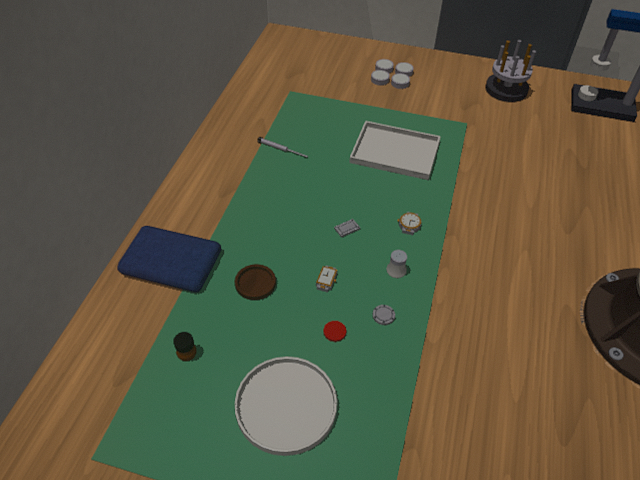

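The pieces all show clearly. Rectangular watch is at about (291,267), rectangular back (368,267), round back (266,334), red look-alike (233,292), loupe (327,335) and round watch (397,333). The dish is at (144,274), the tray at (516,290) and the stand at (264,198). Now measuring.

```bash
cat >> a.py <<'E'
from scipy.spatial.transform import Rotation as Rn
def ray_plane(cam,uv,z):
    c=arm.calibration(cam);R=Rn.from_euler('xyz',c['rotation']).as_matrix()
    uv=np.atleast_2d(uv).astype(float)
    d=np.c_[uv,np.ones(len(uv))]@np.linalg.inv(c['K']).T@R.T
    o=np.array(c['xyz']);s=(z-o[2])/d[:,2]
    return o+s[:,None]*d
def blob(im,rect,z,cam='top',pad=6,white=False):
    l,t,r,b=[int(v) for v in rect];l-=pad;t-=pad;r+=pad;b+=pad
    hsv=cv2.cvtColor(im[t:b,l:r],cv2.COLOR_RGB2HSV)
    m=~((hsv[...,0]>58)&(hsv[...,0]<90)&(hsv[...,1]>50))
    n,lab,st,_=cv2.connectedComponentsWithStats(m.astype(np.uint8))
    k=1+np.argmax(st[1:,4]);v,u=np.nonzero(lab==k)
    P=ray_plane(cam,np.c_[u+l,v+t],z)[:,:2]
    c=P.mean(0);w,V=np.linalg.eigh(np.cov((P-c).T));a=V[:,1]
    mr=cv2.minAreaRect((P*1000).astype(np.float32))
    return c,np.arctan2(a[1],a[0]),np.sqrt(w)*2000,mr
E
python3 - <<'E'
from a import *
im=cv2.cvtColor(cv2.imread('pics/top0.png'),cv2.COLOR_BGR2RGB);d=np.load('top0.npy')
for n,r,z in [('round_watch',(379,319,413,347),.010),('rect_watch',(279,255,305,278),.012),('round_back',(254,322,279,345),.006),('rect_back',(353,254,381,279),.006),('loupe',(316,325,338,345),.03),
  ('dish',(100,228,189,320),.016),('tray',(476,239,556,342),.016),('stand',(244,178,283,219),.012)]:
    c,a,w,mr=blob(im,r,z); u,v=int((r[0]+r[2])/2),int((r[1]+r[3])/2)
    print(n,c.round(4),'yaw',a.round(3),'2sd',w.round(1),'mar',np.round(mr[0],1),np.round(mr[1],1),round(mr[2],1),'depth',d[v,u])
    # depth z
    c_=arm.calibration('top');R=Rn.from_euler('xyz',c_['rotation']).as_matrix()
    p=R@(np.linalg.inv(c_['K'])@[u,v,1]*d[v,u])+c_['xyz'];print('   ctr',p.round(4))
E
```

```text
round_watch [ 0.4442 -0.1139] yaw 1.56 2sd [21.7 27.2] mar [ 445.9 -114.1] [51.7 46.4] 88.1 depth 1.017487
   ctr [ 0.4446 -0.1129  0.0136]
rect_watch [0.5612 0.0595] yaw 1.53 2sd [17.1 28.5] mar [559.8  59.4] [50.5 31.9] 88.5 depth 1.026817
   ctr [0.5605 0.0576 0.0139]
round_back [0.4488 0.1051] yaw 0.982 2sd [19.7 19.9] mar [448.9 105. ] [38.  37.7] 43.9 depth 1.0234013
   ctr [0.4499 0.1038 0.0091]
rect_back [ 0.5562 -0.0686] yaw 0.819 2sd [16.  25.4] mar [556.2 -68.5] [44.3 28. ] 46.1 depth 1.0324839
   ctr [ 0.5573 -0.0685  0.0074]
loupe [0.4485 0.0022] yaw -2.723 2sd [17.8 18.6] mar [448.8   2.4] [34.4 35.7] 88.5 depth 0.9899832
   ctr [0.4464 0.0015 0.0419]
dish [0.5551 0.3054] yaw 1.269 2sd [77.3 78.7] mar [555.8 305.8] [154.3 155.9] 9.8 depth 1.0321733
   ctr [0.5539 0.3078 0.0092]
tray [ 0.5111 -0.3136] yaw 3.111 2sd [77.2 99.3] mar [ 511.9 -313.7] [134. 171.] 88.5 depth 1.0292399
   ctr [ 0.5104 -0.3177  0.0059]
stand [0.6777 0.1032] yaw -2.696 2sd [35.9 36.6] mar [678.  102.7] [71.4 70.7] 43.6 depth 1.0461444
   ctr [0.6783 0.1053 0.0037]
```

```bash
cat >> a.py <<'E'
def S():
    s=arm.read_state();return f"t={s['t']:.1f} p={np.round(s['ee_pos'],4)} w={s['width']*92:.1f}mm f={np.round(s['force'],1)}"
def best(p,yaw):
    q0=np.array(arm.read_state()['q']);c=[]
    for y in (yaw,yaw+np.pi,yaw-np.pi):
        q=arm.inverse_kinematics(p,[np.pi,0,y])
        if q is not None:c.append((np.abs(np.array(q)-q0).max(),y))
    return min(c)[1]
H=0.15
def pick(xy,yaw,z,pre,force=20):
    y=best([*xy,H],yaw)
    arm.move_to([*xy,H],[np.pi,0,y]);arm.gripper_to(pre/92)
    print('hover',S())
    hit=arm.move_l([*xy,z],max_speed=0.08,stop_force=8);print('down',hit,S())
    arm.gripper_to(0,force);print('grip',S())
    arm.move_l([*xy,H],max_speed=0.1);print('lift',S())
def place(xy,yaw,z,rel):
    y=best([*xy,H],yaw)
    arm.move_to([*xy,H],[np.pi,0,y]);print('hover',S())
    arm.move_l([*xy,z+.015],max_speed=0.12)
    hit=arm.move_l([*xy,z],max_speed=0.03,stop_force=4);print('down',hit,S())
    arm.gripper_to(rel/92);print('open',S())
    arm.move_l([*xy,H],max_speed=0.15)
E
python3 - <<'E'
from a import *
pick((.449,.105),1.57,.0698,58)
im,d=arm.get_image('wrist');save(im,'w1.png')
E
```

```text
hover t=3.6 p=[0.449 0.105 0.15 ] w=57.9mm f=[ 0.6 -0.5 -0.2]
down False t=4.7 p=[0.4493 0.105  0.0701] w=58.1mm f=[ 1.1  0.1 -0.1]
grip t=5.2 p=[0.4491 0.1051 0.07  ] w=36.5mm f=[-1.2  0.3  2.7]
lift t=6.2 p=[0.4487 0.1051 0.1496] w=36.4mm f=[ 0.1  0.5 -0.5]
```

View pics/w1.png

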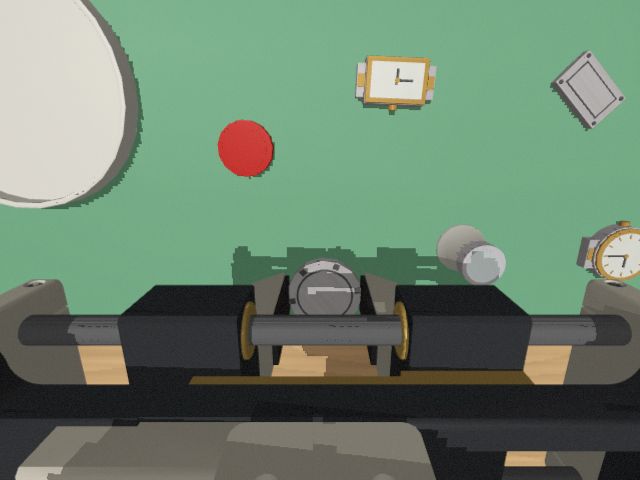

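The round back is held level between the fingers at (324,292), with a width of about 37 mm. Next I'll place it in the dish.

Run:
```python
from a import *
place((.5555+.028,.3055),1.57,.0742,54); print(S())
im,d=arm.get_image('wrist');save(im,'w2.png')
```

```text
hover t=7.2 p=[0.5832 0.3034 0.1497] w=36.8mm f=[-0.1 -1.5 -0.2]
down True t=8.3 p=[0.5832 0.3056 0.074 ] w=36.7mm f=[0.3 1.5 6.2]
open t=8.9 p=[0.5827 0.3055 0.0734] w=53.9mm f=[-0.2 -0.4  0.5]
t=9.5 p=[0.583  0.3056 0.1494] w=54.1mm f=[-0.4 -0.3 -0.9]
```

View pics/w2.png

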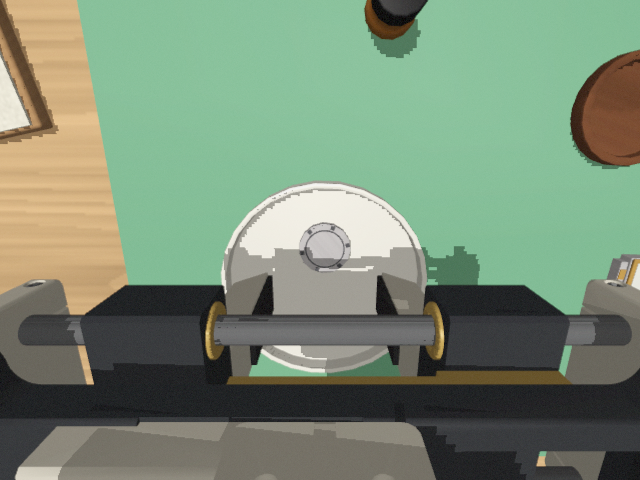

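The round back lies flat in the dish at (325,247). Next come the rectangular watch and rectangular back, which go to the tray, then the round watch.

Run:
```python
from a import *
pick((.5602,.0588),1.535,.0700,70,25)
im,d=arm.get_image('wrist');save(im,'w3.png')
w=arm.read_state()['width']*92
if 46<w<54:
    place((.511+.036,-.3136),1.54,.0742,62)
    im,d=arm.get_image('wrist');save(im,'w4.png')
```

```text
hover t=11.1 p=[0.5602 0.059  0.15  ] w=69.8mm f=[0.  0.1 0.4]
down False t=12.2 p=[0.5605 0.0588 0.0705] w=70.0mm f=[-0.9  0.4  0.5]
grip t=12.7 p=[0.5603 0.0589 0.0702] w=49.4mm f=[0.2 0.7 2.8]
lift t=13.6 p=[0.5598 0.0589 0.1495] w=49.6mm f=[ 0.2 -0.5 -1.2]
hover t=15.1 p=[ 0.5479 -0.3118  0.1496] w=49.9mm f=[ 0.4  1.1 -1.3]
down True t=16.2 p=[ 0.5469 -0.3134  0.0742] w=49.5mm f=[-0.3  0.7  6.4]
open t=16.7 p=[ 0.5465 -0.313   0.0735] w=62.0mm f=[ 0.3 -0.2  0. ]
```

View pics/w4.png

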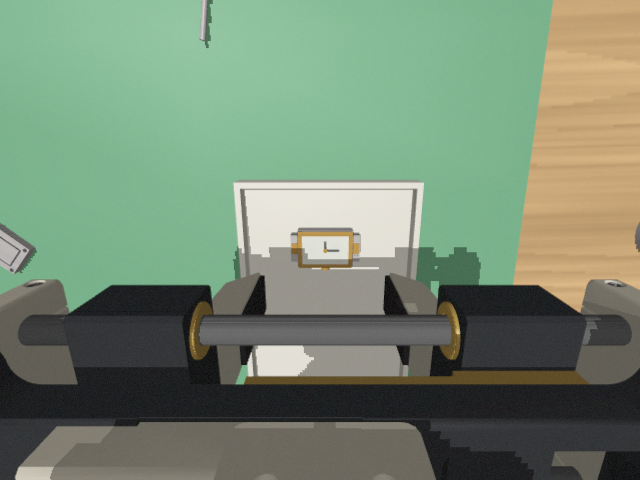

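The rectangular watch is flat in the tray at (326,249). Now the rectangular back.

```bash
python3 - <<'E'
from a import *
pick((.5562,-.0686),.81+np.pi/2,.0700,50,20)
w=arm.read_state()['width']*92
if 22<w<30:
    place((.511-.036,-.3136),1.54,.0742,42)
    im,d=arm.get_image('wrist');save(im,'w5.png')
    pick((.4448,-.1139),1.56,.0700,70,25)
    w=arm.read_state()['width']*92
    if 46<w<54:
        place((.5555-.027,.3055),1.57,.0742,60)
        im,d=arm.get_image('wrist');save(im,'w6.png')
E
python3 -c "
import cv2,numpy as np
try: cv2.imwrite('pics/w56.png',cv2.resize(np.hstack([cv2.imread('pics/w5.png'),cv2.imread('pics/w6.png')]),(800,300),interpolation=cv2.INTER_AREA))
except Exception as e: print(e)"
```

```text
hover t=18.9 p=[ 0.5562 -0.069   0.15  ] w=49.5mm f=[ 0.3 -0.3  0.1]
down False t=20.0 p=[ 0.5565 -0.0687  0.0704] w=50.1mm f=[-0.2 -0.8  0.5]
grip t=20.5 p=[ 0.5563 -0.0686  0.0702] w=25.7mm f=[0.  0.5 1.8]
lift t=21.5 p=[ 0.5558 -0.0684  0.1495] w=25.3mm f=[ 0.7  0.1 -0.2]
hover t=22.5 p=[ 0.4761 -0.3117  0.1495] w=25.9mm f=[ 0.6  1.1 -0.9]
down True t=23.7 p=[ 0.475  -0.3134  0.0742] w=25.3mm f=[-0.7  0.3  6.5]
open t=24.2 p=[ 0.4746 -0.3131  0.0736] w=42.3mm f=[ 0.1  0.1 -0.5]
hover t=26.4 p=[ 0.4448 -0.1139  0.15  ] w=69.8mm f=[-0.3  0.5  0.2]
down False t=27.6 p=[ 0.445  -0.114   0.0703] w=69.9mm f=[-0.1  0.8  0.3]
grip t=28.0 p=[ 0.4449 -0.1138  0.0702] w=49.8mm f=[-0.3  0.8  4.4]
lift t=29.0 p=[ 0.4445 -0.1137  0.1496] w=49.4mm f=[ 0.2  0.4 -0.6]
hover t=30.5 p=[0.5291 0.3034 0.1502] w=49.6mm f=[-0.   0.2 -0.1]
down True t=31.7 p=[0.5283 0.3056 0.0742] w=49.4mm f=[-1.1 -0.1  5.5]
open t=32.1 p=[0.5277 0.3054 0.0737] w=60.0mm f=[-0.2 -0.   0.4]
```

View pics/w56.png

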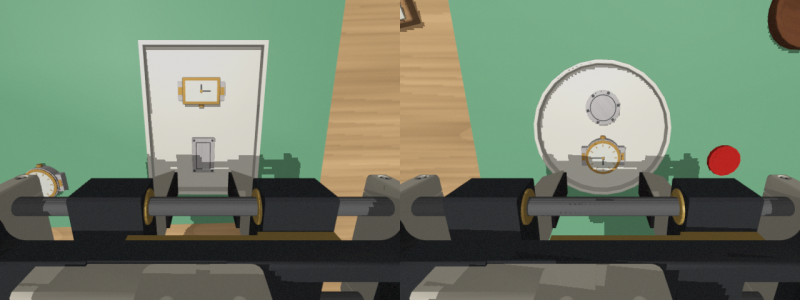

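All four pieces are flat in the right containers: rectangular watch (201,92) and its back (204,154) in the left half, round back (603,107) and round watch (603,156) in the right half. The loupe is last.

Run:
```python
from a import *
pick((.4483,.0022),1.57,.081,55,15)
w=arm.read_state()['width']*92
if 25<w<31:
    place((.678,.103),1.57,.0850,45)
    im,d=arm.get_image('wrist');save(im,'w7.png')
    y=best([.40,.0,.35],1.57)
    arm.goto_joints([-1.439, 0.434, 0.025, 1.573, -0.012, 1.134, -0.075])
    for n in ['top','side']:
        im,d=arm.get_image(n);save(im,n+'9.png');np.save(n+'9.npy',d)
    for n in "round_watch rect_watch round_back rect_back loupe oil_jar screwdriver".split():
        print(n,[( np.round(r['rect']).tolist(),round(r['conf'],2)) for r in arm.find_in('top',n)][:2])
    print(S())
```

```text
hover t=34.4 p=[0.4485 0.0026 0.1499] w=55.0mm f=[-0.4 -0.5 -0.8]
down False t=35.4 p=[0.4485 0.0021 0.0813] w=55.0mm f=[-0.5  0.2  0.5]
grip t=36.0 p=[0.4484 0.0023 0.0811] w=27.4mm f=[-0.3  0.6  3. ]
lift t=36.8 p=[0.448  0.0024 0.1496] w=27.8mm f=[-0.4 -0.2 -1.6]
hover t=37.8 p=[0.677  0.1016 0.1495] w=27.6mm f=[ 0.2 -0.8 -0.5]
down True t=38.9 p=[0.6778 0.1031 0.0851] w=27.1mm f=[-1.2  0.5  6.3]
open t=39.4 p=[0.6773 0.1032 0.0844] w=45.3mm f=[0.1 0.6 0.3]
round_watch [([131.0, 275.0, 162.0, 299.0], 0.59)]
rect_watch []
round_back [([221.0, 285.0, 247.0, 303.0], 0.81), ([136.0, 247.0, 159.0, 268.0], 0.64)]
rect_back [([504.0, 301.0, 523.0, 325.0], 0.6)]
loupe [([256.0, 188.0, 275.0, 211.0], 0.89)]
oil_jar [([155.0, 155.0, 176.0, 178.0], 0.67)]
screwdriver [([466.0, 118.0, 482.0, 162.0], 0.89)]
t=43.1 p=[0.1451 0.608  0.2926] w=44.9mm f=[ 0.3 -0.2  1.2]
```

View pics/top9.png

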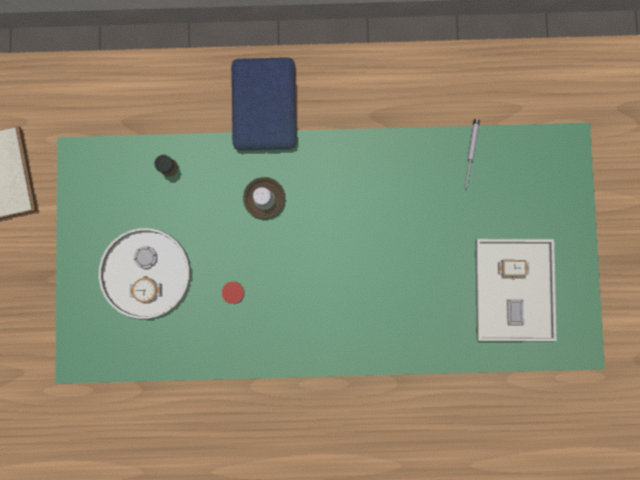

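View pics/side9.png

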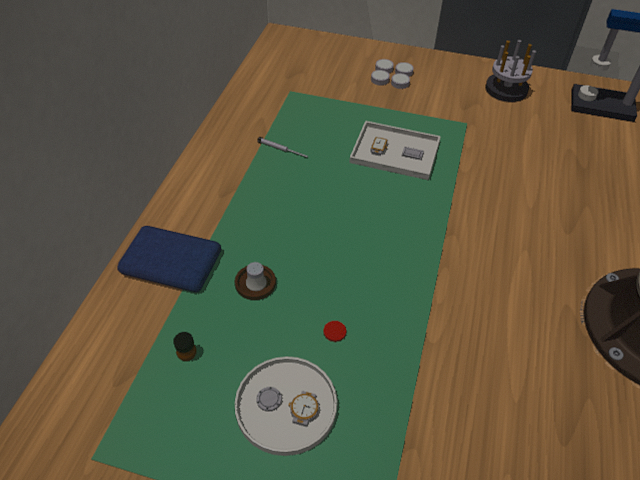

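View pics/w7.png

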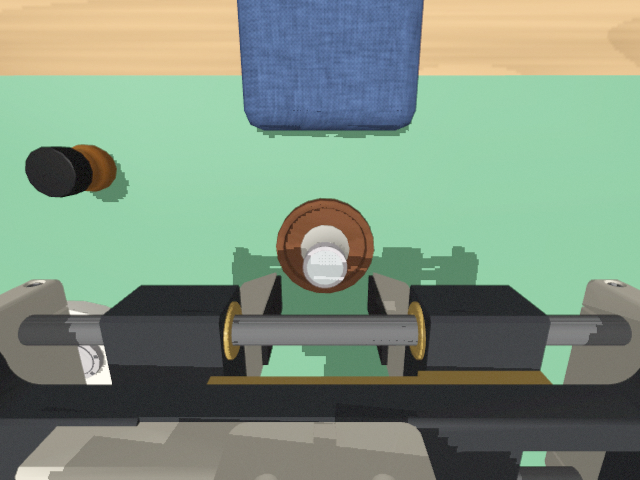

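The loupe stands upright near the stand's centre at (264,198). The jar and screwdriver haven't moved. The round watch shows an odd dark patch at its right lug, (161,290), so I'll zoom in there.

Run:
```python
import cv2,numpy as np
a=cv2.resize(cv2.imread('pics/top9.png')[225:325,95:195],(400,400),interpolation=cv2.INTER_CUBIC)
b=cv2.resize(cv2.imread('pics/side9.png')[350:460,230:340],(400,400),interpolation=cv2.INTER_CUBIC)
cv2.imwrite('pics/z.png',np.hstack([a,b]))
cv2.imwrite('pics/z6.png',cv2.resize(cv2.imread('pics/w6.png')[90:310,200:440],None,fx=2.5,fy=2.5))
```

```text
(no output)
```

View pics/z.png

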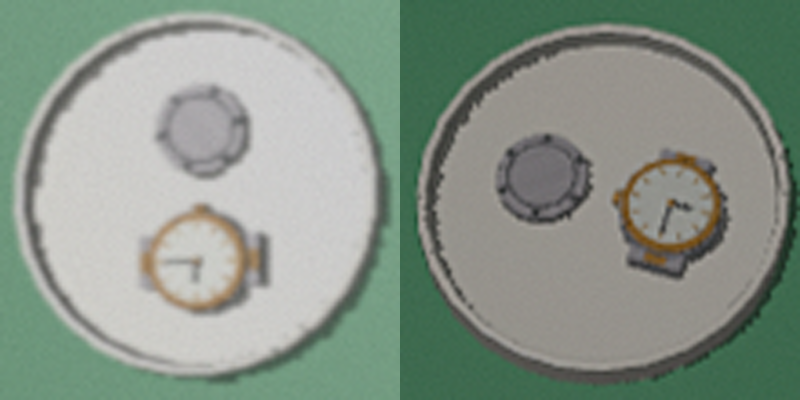

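View pics/z6.png

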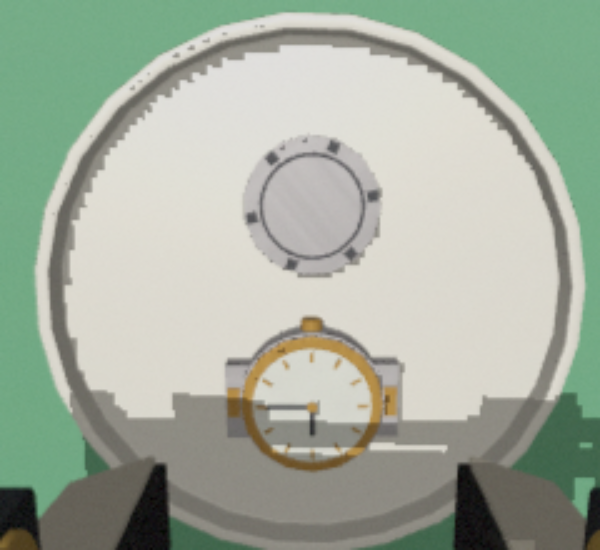

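It's only perspective and shadow: both lugs sit evenly and the watch is flat. Handing in.

Run:
```python
from a import *
arm.dwell(0.3);print(S());arm.sign_off()
```

```text
t=43.4 p=[0.1451 0.608  0.2926] w=44.9mm f=[-0.2 -0.4 -0.2]
the job is handed in; nothing more can be done
```

I put all five pieces where they belong and handed the job in at 43.4 s. No verdict was reported.

- **Round watch and its back:** both lie flat, face up, in the round dish, about 27–28 mm either side of its centre.
- **Rectangular watch and its back:** both lie flat, face up, in the tray, about 36 mm either side of its centre.
- **Loupe:** it stands upright, wide end down, in the stand. By the arm's position at release it is within about 1 mm of the measured centre.

**Checks:**
- Every grip width was within about 1.5 mm of the piece's stated size.
- Each piece met the floor by gentle contact at about the expected height before I released it.
- The final top and side pictures show the oil jar, the screwdriver and the red look-alike where they started.
- The arm was clear of everything at hand-in.

**Disagreements:**
- In the last top picture the detector missed the rectangular watch, but it shows clearly in the tray.
- A dark patch beside the round watch looked like tilt. Zoomed in, it was only shadow and perspective.
- I judged final flatness by eye and from contact heights, and did not measure it separately.

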